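# Probe the partings of a layered rock with a test blade

## Task

Three narrow partings open in the sloping face of the layered rock, but only one is open deep enough for the test blade; the other two pinch shut inside, out of sight. Take the blade from its wooden rest, feel by gently sliding it in which parting takes the whole blade, push it fully home there until its shoulder rests on the rock, and let go so that it stays in. Never force the blade where it jams, and leave the other things on the bench where they are.

Things in the scene. Friction and masses are not known exactly. Their poses are not given: they have to be found in the camera images.
- blade: The test blade (loose, 90 g), flat steel with a wooden handle, the same either way round. Origin: centre of the shoulder's underside, where the blade leaves the handle; +z up the handle. Steel blade from z 0 to -52 mm, 22 mm wide (x), 5 mm thick (y), last 10 mm only 20 x 3.5 mm. Shoulder 28 (x) x 18 (y) mm, z 0 to 6; handle 24 (x) x 14 (y) mm, z 6 to 56.
- blade_handle (a point): Centre of the blade's wooden handle, 31 mm above the shoulder along the blade's z; axes as the blade's. Grasp the handle across its 14 mm thickness (along y). At the start it stands upright, handle up, the blade in the slot of the rest and the shoulder on its top.
- blade_shoulder (a point): Centre of the underside of the blade's shoulder (the blade's origin); axes as the blade's.
- rest: Fixed wooden block, 64 (x) x 50 (y) mm, 58 mm high, origin at the centre of its underside; a 25 x 7 mm slot in its top, long along x, holds the blade upright. The blade's x and y lie along those of the rest, with a degree or two of play.
- rock: Fixed layered rock, 78 (x) x 119 (y) x 72 (z) mm, on a fixed plywood wedge stand (base 160 x 140 mm). Origin: centre of its flat face, 112 mm above the bench; z points out of the face, leaning 32 degrees from vertical towards the robot's side; y level, across the partings; x up the slope. Three slots (partings) run square into the face along -z, 31 mm apart.
- parting_left (a point): Centre of the mouth of the left (+y) parting, seen from the robot, in the rock's face (rock frame 0, +31 mm, 0); axes as the rock's. The mouth is 9 mm wide along y and 27 mm long along x.
- parting_mid (a point): Centre of the mouth of the middle parting, seen from the robot, in the rock's face (rock frame 0, 0, 0); axes as the rock's. The mouth is 9 mm wide along y and 27 mm long along x. One of the three (it varies) keeps its width to 60 mm deep; one pinches to 2 mm at a depth of 16 mm, one at 29 mm, where the blade jams on rigid rock (feel at 30 mm/s or less).
- parting_right (a point): Centre of the mouth of the right (-y) parting, seen from the robot, in the rock's face (rock frame 0, -31 mm, 0); axes as the rock's. The mouth is 9 mm wide along y and 27 mm long along x.
- clod: Bystander, loose, not to be disturbed: small brown lump of matrix rock, 34x36x21 mm, origin at the centre of its underside.
- chalk: Bystander, loose, not to be disturbed: whitish stone lump, 43x43x24 mm, origin at the centre of its underside.
- bottle: Bystander, loose, not to be disturbed: brown bottle with black cap, 54 mm across, 105 mm tall, origin at the centre of its underside.
- stone_small: Bystander, loose, not to be disturbed: sandy stone lump, 58x56x29 mm, origin at the centre of its underside.
- vial: Bystander, loose, not to be disturbed: clear specimen vial with blue cap, 32 mm across, 64 mm tall, origin at the centre of its underside.
Mind the look-alikes: they are no part of the job. Of the things that look like the blade, the smallest one is meant.

How it is judged:
On the way, in this order (a step that is already met when the one before it is completed fails the run):
1. the blade is drawn clear of its rest by the gripper (z of blade_shoulder in the frame of rest above 0.115 m and contact force between the fingers and blade above 1 N), for 0.1 s.
2. the blade, still held, is fully home in a parting (z of blade_shoulder in the frame of rock between -0.006 and 0.006 m and (distance between blade_shoulder and parting_left below 0.01 m or distance between blade_shoulder and parting_mid below 0.01 m or distance between blade_shoulder and parting_right below 0.01 m) and angle between the z axis of blade and the z axis of rock, either way round below 0.22 rad and contact force between the fingers and blade above 1 N), for 0.1 s.
At the end, for the whole second after the job is handed in: The blade stands fully home in the one open parting: shoulder within 6 mm of the plane of the rock's face and within 10 mm of the centre of a parting's mouth, blade within 0.22 rad of square to the face, released and at rest (z of blade_shoulder in the frame of rock between -0.006 and 0.006 m and (distance between blade_shoulder and parting_left below 0.01 m or distance between blade_shoulder and parting_mid below 0.01 m or distance between blade_shoulder and parting_right below 0.01 m) and angle between the z axis of blade and the z axis of rock, either way round below 0.22 rad and linear speed of blade below 0.02 m/s and contact force between the fingers and blade below 0.1 N); the robot touches nothing.
It fails at once if the blade is forced: pressed against the rock or its inside with more than 80 N (contact force between blade and rock above 80 N or contact force between blade and inside_a above 80 N or contact force between blade and inside_b above 80 N or contact force between blade and inside_c above 80 N).
It fails at once if a bystander is moved more than 30 mm (distance of any of clod, chalk, bottle, stone_small, vial from where it was at the start of the episode above 0.03 m).
It also fails if it takes over 51 s, if anything falls off the work surface, if the arm or the gripper's body presses on something with over 40 N, if the wrist force passes 120 N, or if a joint passes its speed limit or range.

## Robot

A 6-joint arm with a two-finger parallel gripper is mounted at the origin on a cart in front of the work surface, level with it; the furniture and walls round the work are solid. World frame = base frame: x ahead of the robot, y to its left, z up, the work surface at z = 0. Lengths are in m, angles in rad, forces in N, time in s.
With the tool pointing down it reaches from about 0.275 to 0.725 m from the base axis. Payload 15.9 kg.
Tool frame: the origin (TCP) lies on the centre line of the jaws, within the pads' length; the fingertips stand 17 mm ahead of it and the grasp point (between the pads) lies 2 mm behind it (manip.tip_extent is the distance from the TCP to the fingertips, in m); z points along the fingers, y is the direction in which the jaws open and shut (so a half turn about z gives the same grasp; the last joint's range is limited). The gripper opens to 85 mm and grips with 20 to 120 N. Pads are 22 mm wide; open, the fingers measure 114 mm over their backs; the gripper's body (76 mm by 85 mm) begins 54 mm behind the grasp point. The pads swing forward as they close: fully open they stand 13 mm farther back than shut.
Start: joints at [1.145, 0.213, -0.034, 1.323, 0, 1.571], TCP at [0.207, 0.455, 0.248] pointing down, gripper open.
Joint ranges: [-2.98, 2.98], [-0.74, 1.72], [-1.14, 1.35], [-2.1, 2.04], [-1.57, 1.44], [-3.14, 3.14]. Speed limits (rad/s): [1.89, 1.89, 2.39, 2.57, 3.14, 3.14].

## Interface

Orientations are given as a 3x3 rotation matrix whose columns are the frame's x, y, z axes.
In Python, from bench import manip, vision gives the robot as it stands.
- The arm moves only by the shell command python3 -m creep 'ROWS'. ROWS is JSON, a list of rows, each an object of numbers: "tx", "ty", "tz": the shift along the tool's x, y, z in m; "wx", "wy", "wz": the turn, a rotation vector about the tool's x, y, z in rad; "gripper": the finger opening in m, from 0 to 0.0854. A call has 1 to 12 rows; each row shifts and turns the commanded pose from where the row before left it, along the tool's axes as they then stand; what a row does not reach is not made up. A row lasts 1/8 s, in which the tool goes at most 62.5 mm and 10.7 degrees, less where a joint would pass 70% of its speed; a pose out of reach is approached as far as the arm can. A call with a gripper value outside its range is refused whole. The fingers move at their own pace and stop on an object; the grip force is fixed at half the most. Time passes only in rows, so rows that do not move let the fingers close. It gives the time, the measured TCP pose, the force and the opening at its end, in the units of the state.
- manip.state(): the state, without advancing time (a new reading comes with each control period).
- vision.camera(name): name is "side" or "top" or "wrist"; returns a dict with "image" (384x512x3 uint8, red, green, blue), "depth" (384x512 float32, m along the optical axis (not along the pixel's ray), 0 where there is no reading), "mtx" (3x3 intrinsics, pixels), "dist" ([k1, k2, p1, p2, k3] as OpenCV has them; the pictures are not rectified), "origin" and "rotation" of the camera in the world; the wrist camera has in their place "mount" (4x4, takes a point from camera to tool coordinates, whose origin is the TCP and whose axes are the flange's). Camera axes: x right, y down, z forward; pixel columns grow to the right and rows downward; lengths in m; the calibration is good to about 2 mm. A picture is of the moment at which its call begins: read the wrist's pose just before it.
- manip.sign_off(): hands the job in, once; it reports no verdict.
The state is a dict: "t": time; "joint_positions": joint angles; "joint_velocities": joint speeds; "effort": joint torques, N m; "position": TCP position; "ee_rot": TCP orientation; "wrist_force": force on the tool from outside, world axes, zero at the start; "wrist_torque": the same for the moment, N m; "gripper_width": opening from 0.0 (shut) to 1.0 (fully open).
Only numpy, scipy, OpenCV 4.12 (cv2) and the standard library are available. Lean on these libraries where they do the work, as an engineer would, in place of code of your own. Each camera call takes 0.05 s, during which the arm holds its last target.

## Working session

There is one attempt and no reset: what is moved stays moved. The work goes in short steps, Python scripts to look and compute and a shell command to move; the robot and the scene stay as the last step left them, time stands still between calls to the robot, and variables do not carry over. Pictures are saved under pics/ and viewed, and the job is handed in when it is done.

```bash
mkdir -p pics; ls
cat > h.py <<'E'
import numpy as np,cv2
from bench import manip,vision
def snap(n,f):
    s=manip.state(); c=vision.camera(n)
    if n=='wrist':
        T=np.eye(4);T[:3,:3]=s['ee_rot'];T[:3,3]=s['position'];M=T@np.array(c['mount']);c['origin']=M[:3,3];c['rotation']=M[:3,:3]
    np.savez('pics/'+f+'.npz',image=c['image'],depth=c['depth'],mtx=c['mtx'],dist=c['dist'],origin=c['origin'],rotation=c['rotation'])
    cv2.imwrite('pics/'+f+'.png',cv2.cvtColor(c['image'],cv2.COLOR_RGB2BGR))
def crop(f,u0,v0,u1,v1,k,g):
    i=cv2.imread('pics/'+f+'.png')[v0:v1,u0:u1]
    cv2.imwrite('pics/'+g+'.png',cv2.resize(i,None,fx=k,fy=k,interpolation=cv2.INTER_CUBIC))
def ray(c,u,v):
    p=cv2.undistortPoints(np.array([[[u,v]]],float),c['mtx'],c['dist'])[0,0]
    return np.array(c['origin']),np.array(c['rotation'])@np.array([p[0],p[1],1])
def pt(f,u,v,z=None,r=0):
    c=np.load('pics/'+f+'.npz');o,d=ray(c,u,v)
    if z is not None: return o+d*(z-o[2])/d[2]
    D=c['depth'][int(round(v))-r:int(round(v))+r+1,int(round(u))-r:int(round(u))+r+1];D=D[D>0]
    return o+d*np.median(D)
def proj(f,P):
    c=np.load('pics/'+f+'.npz');R=c['rotation'];q=(np.atleast_2d(P)-c['origin'])@R
    return cv2.projectPoints(q,np.zeros(3),np.zeros(3),c['mtx'],c['dist'])[0][:,0]
E
python3 - <<'E'
from h import *
for n in('side','top','wrist'): snap(n,n+'0')
c=np.load('pics/side0.npz');print(c['origin'],c['rotation']);c=np.load('pics/top0.npz');print(c['origin'],c['rotation'])
s=manip.state();print(s['t'],s['position'],s['ee_rot'],s['wrist_force'],manip.tip_extent)
E
```

```text
pics
[0.34441268 0.7316706  0.75460782] [[-0.96690441 -0.15633523  0.20163124]
 [-0.25457714  0.64357561 -0.72180393]
 [-0.01692157 -0.74924611 -0.66207547]]
[ 0.32087448 -0.00426052  1.29958348] [[-0.01643333 -0.98188138  0.18878266]
 [-0.99986392  0.01641023 -0.00168551]
 [-0.00144299 -0.18878467 -0.98201745]]
0.15 [0.20643945 0.45514194 0.24792641] [[-9.10700087e-01  4.13068078e-01 -3.39042536e-04]
 [ 4.13068217e-01  9.10699762e-01 -7.69514056e-04]
 [-9.09573489e-06 -8.40844214e-04 -9.99999646e-01]] [ 0.70495551 -0.61551457 -0.38004623] 0.017
```

View pics/side0.png

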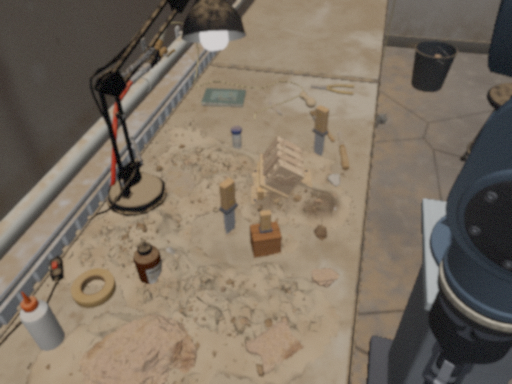

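View pics/top0.png

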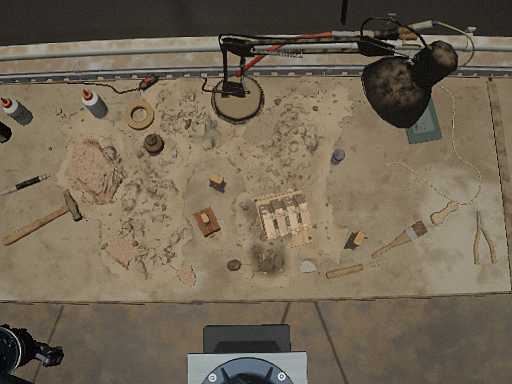

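View pics/wrist0.png

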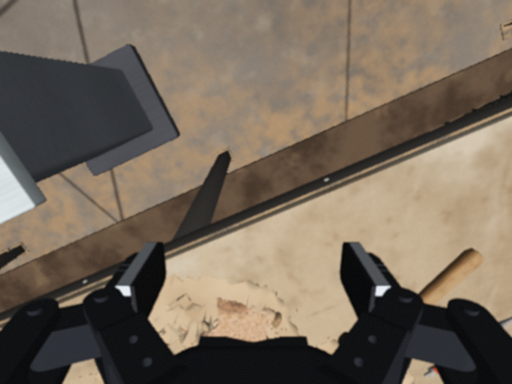

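Three things look like the blade. In the side view they are at (320,120), (228,195) and (265,220). In the top view they are at (355,240), (217,181) and (207,217). The third is the smallest and sits in the wooden rest, so I choose it and check it in close crops.

Run:
```python
from h import *
crop('top0',180,160,330,280,5,'topc'); crop('side0',200,120,350,270,4,'sidec')
for u,v in((207,215),(217,178),(285,215),(310,235)): print(u,v,pt('top0',u,v,r=1).round(3))
```

```text
207 215 [0.517 0.098 0.063]
217 178 [0.595 0.066 0.153]
285 215 [ 0.505 -0.104  0.118]
310 235 [ 0.464 -0.179  0.017]
```

View pics/topc.png

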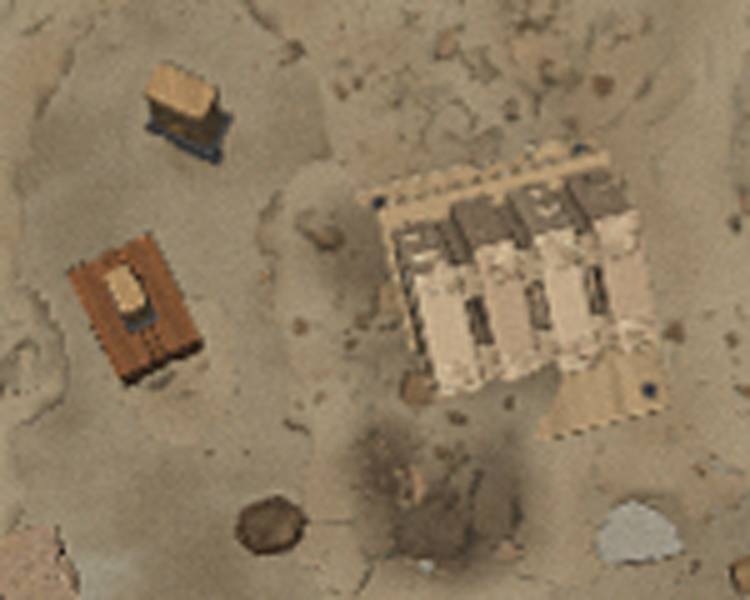

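View pics/sidec.png

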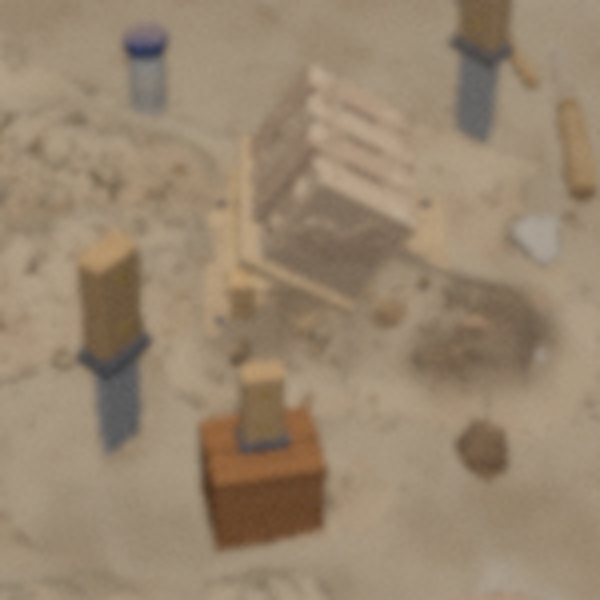

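The crops confirm it: the smallest blade stands in the brown rest. The three mouths are at crop pixels (480,320), (540,305) and (597,290). Next I work out the poses of the rest and the rock.

Run:
```python
from h import *
P=np.array([pt('top0',180+x/5,160+y/5,0.058) for x,y in((68,270),(150,235),(202,345),(125,378))])
print(P.round(4),np.linalg.norm(np.diff(P,axis=0,append=P[:1]),axis=1),P.mean(0))
d=(P[2]+P[3]-P[0]-P[1])[:2];print('rest x yaw',np.degrees(np.arctan2(d[1],d[0])))
H=np.array([pt('top0',180+x/5,160+y/5,0.114) for x,y in((127,290),)]);print('handle top',H)
# from side corner view
M=np.array([pt('top0',180+x/5,160+y/5,0.112) for x,y in((480,320),(540,305),(597,290))])
print('mouth',M.round(4)); d=(M[0]-M[2])[:2];print(np.linalg.norm(d),'y yaw-90',np.degrees(np.arctan2(d[1],d[0]))-90)
# depth plane fit face
c=np.load('pics/top0.npz')
pts=[]
for v in range(213,232):
  for u in range(266,308):
    p=pt('top0',u,v)
    pts.append(p)
pts=np.array(pts)
best=None;rng=np.random.default_rng(0)
for _ in range(2000):
  a=pts[rng.choice(len(pts),3,0)];n=np.cross(a[1]-a[0],a[2]-a[0]);l=np.linalg.norm(n)
  if l<1e-6: continue
  n/=l;e=abs((pts-a[0])@n)<.003
  if best is None or e.sum()>best.sum():best=e
q=pts[best];m=q.mean(0);n=np.linalg.svd(q-m)[2][2];n*=np.sign(n[2])
print(best.sum(),len(pts),m,n,np.degrees(np.arccos(n[2])),'yaw',np.degrees(np.arctan2(-n[1],-n[0])))
print('face z at mid',m[2]-((M[1]-m)[:2]@n[:2])/n[2])
```

```text
[[0.5207 0.1341 0.058 ]
 [0.5389 0.0904 0.058 ]
 [0.4795 0.063  0.058 ]
 [0.4626 0.1038 0.058 ]] [0.04736231 0.06542385 0.04411876 0.0655716 ] [0.50043215 0.09781524 0.058     ]
rest x yaw -153.88049684256652
handle top [[0.50098142 0.09783833 0.114     ]]
mouth [[ 0.483  -0.0807  0.112 ]
 [ 0.4901 -0.1113  0.112 ]
 [ 0.4973 -0.1406  0.112 ]]
0.061583782027502025 y yaw-90 13.430413433017648
558 798 [ 0.48819014 -0.10587665  0.1105228 ] [-0.52926389 -0.13085648  0.83830562] 33.03837267323364 yaw 13.887443123729936
face z at mid 0.11088116410944605
  return _methods._mean(a, axis=axis, dtype=dtype,
  ret = ret.dtype.type(ret / rcount)
```

The numbers check out: the rest measures about 65 x 46 mm, and the handle top is centred on it. The mouths are 30.8 mm apart, and the face tilt is 33° with z at 0.111. The rest yaw is 26° and the rock yaw about 13.6°. A small turn first, to see which way joint 6 goes.

```bash
python3 -m creep '[{"wz":-0.15},{"wz":0}]'
cat >> h.py <<'E'
def Rest(yaw=206.0):
    a=np.radians(yaw);x=np.array([np.cos(a),np.sin(a),0]);z=np.array([0,0,-1.]);return np.c_[x,np.cross(z,x),z]
def Rock(yaw=13.6,flip=True,lean=32):
    a=np.radians(yaw);t=np.radians(lean)
    z=np.array([-np.sin(t)*np.cos(a),-np.sin(t)*np.sin(a),np.cos(t)]);y=np.array([-np.sin(a),np.cos(a),0]);x=np.cross(y,z)
    return np.c_[x,y,z]
def Rtool(yaw=13.6,s=-1,lean=32):
    R=Rock(yaw,lean=lean);z=-R[:,2];x=s*R[:,0];return np.c_[x,np.cross(z,x),z]
def delta(P,R):
    from scipy.spatial.transform import Rotation as r
    s=manip.state();R0=np.array(s['ee_rot'])
    print('t',round(s['t'],2),'pos',np.round(s['position'],4),'q',np.round(s['joint_positions'],3),'w',round(s['gripper_width'],3),'F',np.round(s['wrist_force'],1))
    print('rotvec tool',r.from_matrix(R0.T@R).as_rotvec().round(4))
    d=np.array(P)-s['position'];print('shift now-axes',(R0.T@d).round(4),'after-turn axes',(np.array(R).T@d).round(4))
E
python3 - <<'E'
from h import *
delta([.501,.098,.25],Rest())
delta([.501,.098,.25],Rest(26))
E
```

```text
t 0.15 pos [0.2064 0.4551 0.2479] q [ 1.145  0.213 -0.035  1.323 -0.     1.571] w 1.002 F [ 0.7 -0.6 -0.4]
rotvec tool [-8.000e-04 -4.000e-04 -8.796e-01]
shift now-axes [-0.4158 -0.2036 -0.0019] after-turn axes [-0.1082 -0.4501 -0.0021]
t 0.15 pos [0.2064 0.4551 0.2479] q [ 1.145  0.213 -0.035  1.323 -0.     1.571] w 1.002 F [ 0.7 -0.6 -0.4]
rotvec tool [-4.000e-04  1.000e-03  2.262e+00]
shift now-axes [-0.4158 -0.2036 -0.0019] after-turn axes [ 0.1082  0.4501 -0.0021]schema error: expected keys tx, ty, tz, wx, wy, wz, gripper
```

```bash
python3 -m creep '[{"tx":0,"ty":0,"tz":0,"wx":0,"wy":0,"wz":-0.15,"gripper":0.085}]';python3 - <<'E'
from h import *
delta([.501,.098,.25],Rest())
E
```

```text
t: 0.28
position: [0.2065, 0.4552, 0.2481]
ee_rot: [[-0.963, 0.27, -0.0], [0.27, 0.963, -0.0], [0.0, -0.001, -1.0]]
wrist_force: [-0.4, 0.6, 0.6]
gripper_width: 0.993
t 0.28 pos [0.2065 0.4552 0.2481] q [ 1.145  0.213 -0.035  1.324 -0.     1.418] w 0.993 F [-0.4  0.6  0.6]
rotvec tool [-5.000e-04 -3.000e-04 -7.271e-01]
shift now-axes [-0.38   -0.2645 -0.0018] after-turn axes [-0.1081 -0.4502 -0.0019]
```

```bash
python3 -m creep '[{"tx":0,"ty":0,"tz":0,"wx":0,"wy":0,"wz":-0.18,"gripper":0.085},{"tx":0,"ty":0,"tz":0,"wx":0,"wy":0,"wz":-0.18,"gripper":0.085},{"tx":0,"ty":0,"tz":0,"wx":0,"wy":0,"wz":-0.18,"gripper":0.085},{"tx":0,"ty":0,"tz":0,"wx":0,"wy":0,"wz":-0.18,"gripper":0.085},{"tx":-0.0135,"ty":-0.056,"tz":0,"wx":0,"wy":0,"wz":0,"gripper":0.085},{"tx":-0.0135,"ty":-0.056,"tz":0,"wx":0,"wy":0,"wz":0,"gripper":0.085},{"tx":-0.0135,"ty":-0.056,"tz":0,"wx":0,"wy":0,"wz":0,"gripper":0.085},{"tx":-0.0135,"ty":-0.056,"tz":0,"wx":0,"wy":0,"wz":0,"gripper":0.085},{"tx":-0.0135,"ty":-0.056,"tz":0,"wx":0,"wy":0,"wz":0,"gripper":0.085},{"tx":-0.0135,"ty":-0.056,"tz":0,"wx":0,"wy":0,"wz":0,"gripper":0.085},{"tx":-0.0135,"ty":-0.056,"tz":0,"wx":0,"wy":0,"wz":0,"gripper":0.085},{"tx":-0.0135,"ty":-0.056,"tz":0,"wx":0,"wy":0,"wz":0,"gripper":0.085}]';python3 - <<'E'
from h import *
snap('wrist','wrist1');snap('top','top1')
delta([.501,.098,.25],Rest())
E
```

```text
t: 1.78
position: [0.4974, 0.0955, 0.2482]
ee_rot: [[-0.903, -0.43, -0.0], [-0.43, 0.903, 0.0], [0.0, 0.0, -1.0]]
wrist_force: [0.2, 0.8, -0.1]
gripper_width: 0.993
t 1.88 pos [0.4988 0.0934 0.2476] q [ 1.860e-01  2.290e-01 -1.600e-02  1.327e+00 -1.000e-03 -2.540e-01] w 0.997 F [-1.  -1.1 -1.3]
rotvec tool [-0.0008 -0.0007 -0.0142]
shift now-axes [-0.004   0.0032 -0.0024] after-turn axes [-0.004   0.0032 -0.0024]
```

View pics/wrist1.png

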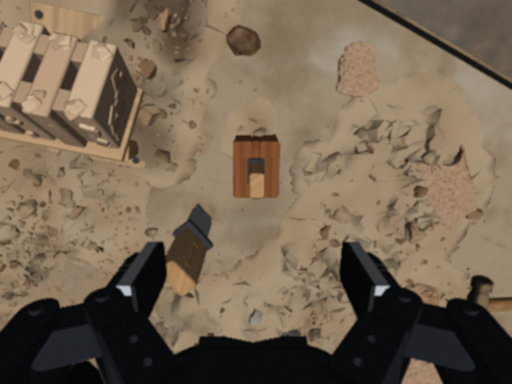

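Run:
```python
from h import *
crop('wrist1',220,120,300,210,6,'w1c')
```

```text
(no output)
```

View pics/w1c.png

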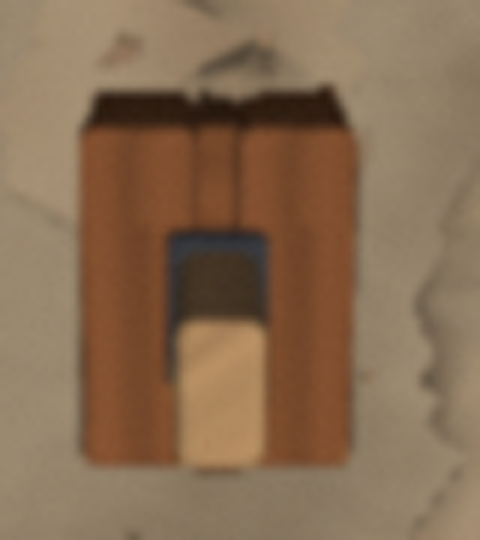

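The crop shows the rest top with corners at (82,128) and (352,465), square in the view. The handle top spans (178–265, 320–465).

Run:
```python
from h import *
f=lambda L,z:np.array([pt('wrist1',220+x/6-.4,120+y/6-.4,z) for x,y in L])
for L,z in(([(82,128),(355,128),(350,465),(82,465)],.058),([(178,322),(266,320),(266,466),(178,466)],.114)):
  P=f(L,z);d=(P[2]+P[3]-P[0]-P[1])[:2]
  print(P.mean(0).round(4),np.linalg.norm(np.diff(P,axis=0,append=P[:1]),axis=1).round(4),np.degrees(np.arctan2(d[1],d[0])))
# blade corners at rest shoulder top front edge
delta([.501,.098,.095],Rest())
# rock face plane from wrist
```

```text
[0.4995 0.1001 0.058 ] [0.0477 0.0625 0.0496 0.0625] 25.232388068802038
[0.4994 0.1002 0.114 ] [0.0131 0.023  0.0134 0.0227] 25.694262367751648
t 1.88 pos [0.4988 0.0934 0.2476] q [ 1.860e-01  2.290e-01 -1.600e-02  1.327e+00 -1.000e-03 -2.540e-01] w 0.997 F [-1.  -1.1 -1.3]
rotvec tool [-0.0008 -0.0007 -0.0142]
shift now-axes [-0.0041  0.0034  0.1526] after-turn axes [-0.004   0.0032  0.1526]
```

```bash
python3 -m creep '[{"tx":-0.0035,"ty":0.005,"tz":0.03,"wx":0,"wy":0,"wz":-0.005,"gripper":0.085},{"tx":0,"ty":0,"tz":0,"wx":0,"wy":0,"wz":0,"gripper":0.085},{"tx":0,"ty":0,"tz":0,"wx":0,"wy":0,"wz":0,"gripper":0.085}]';python3 - <<'E'
from h import *
snap('wrist','wrist2')
delta([.4997,.0997,.091],Rest(205.5))
E
```

```text
t: 2.25
position: [0.4975, 0.1035, 0.2191]
ee_rot: [[-0.901, -0.435, 0.0], [-0.435, 0.901, -0.0], [-0.0, -0.0, -1.0]]
wrist_force: [-0.6, -0.6, -0.3]
gripper_width: 0.993
t 2.3 pos [0.4977 0.1035 0.2193] q [ 0.205  0.236 -0.078  1.256 -0.    -0.245] w 0.996 F [-0.5  0.5  0.8]
rotvec tool [-0.0002  0.0009  0.0046]
shift now-axes [-0.     -0.0043  0.1283] after-turn axes [-0.0002 -0.0043  0.1283]
```

View pics/wrist2.png

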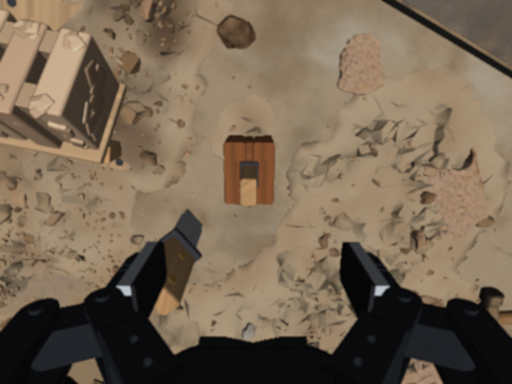

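Run:
```python
from h import *
crop('wrist2',215,125,285,215,6,'w2c')
```

```text
(no output)
```

View pics/w2c.png

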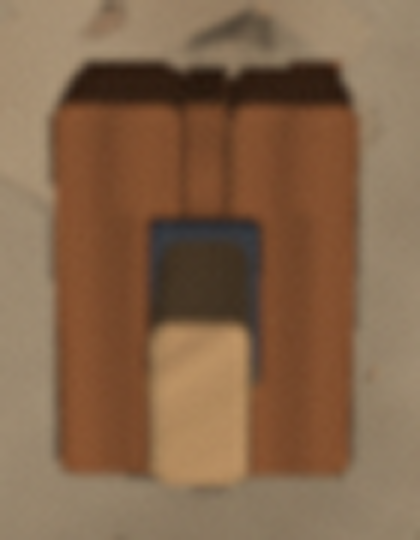

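The handle top spans crop pixels (150–248, 322–486), and the rest's corners are about (57,103) and (353,472).

Run:
```python
from h import *
f=lambda L,z:np.array([pt('wrist2',215+x/6-.4,125+y/6-.4,z) for x,y in L])
for L,z in(([(55,103),(357,103),(352,473),(58,473)],.058),([(152,322),(250,322),(247,486),(150,486)],.114)):
  P=f(L,z);d=(P[2]+P[3]-P[0]-P[1])[:2]
  m=P.mean(0);print(m.round(4),np.linalg.norm(np.diff(P,axis=0,append=P[:1]),axis=1).round(4),np.degrees(np.arctan2(d[1],d[0])))
  delta([m[0],m[1],.091],Rest(205.7))
```

```text
[0.4993 0.1    0.058 ] [0.0479 0.0628 0.0497 0.0628] 25.42263807296911
t 2.3 pos [0.4977 0.1035 0.2193] q [ 0.205  0.236 -0.078  1.256 -0.    -0.245] w 0.996 F [-0.5  0.5  0.8]
rotvec tool [-0.0002  0.0009  0.0012]
shift now-axes [ 0.0002 -0.0038  0.1283] after-turn axes [ 1.000e-04 -3.900e-03  1.283e-01]
[0.4996 0.1001 0.114 ] [0.013  0.0233 0.0132 0.0233] 24.688537530183126
t 2.3 pos [0.4977 0.1035 0.2193] q [ 0.205  0.236 -0.078  1.256 -0.    -0.245] w 0.996 F [-0.5  0.5  0.8]
rotvec tool [-0.0002  0.0009  0.0012]
shift now-axes [-1.000e-04 -3.900e-03  1.283e-01] after-turn axes [-0.0002 -0.0039  0.1283]
```

```bash
python3 -m creep '[{"tx":0,"ty":-0.004,"tz":0.03,"wx":0,"wy":0,"wz":0,"gripper":0.06},{"tx":0,"ty":0,"tz":0.03,"wx":0,"wy":0,"wz":0,"gripper":0.06},{"tx":0,"ty":0,"tz":0.03,"wx":0,"wy":0,"wz":0,"gripper":0.06},{"tx":0,"ty":0,"tz":0.025,"wx":0,"wy":0,"wz":0,"gripper":0.06},{"tx":0,"ty":0,"tz":0.013,"wx":0,"wy":0,"wz":0,"gripper":0.06},{"tx":0,"ty":0,"tz":0,"wx":0,"wy":0,"wz":0,"gripper":0.06},{"tx":0,"ty":0,"tz":0,"wx":0,"wy":0,"wz":0,"gripper":0.06}]';python3 - <<'E'
from h import *
delta([.4996,.1,.091],Rest(205.5))
snap('side','side3');crop('side3',180,130,330,280,4,'s3c')
E
```

```text
t: 3.18
position: [0.5, 0.0998, 0.0914]
ee_rot: [[-0.901, -0.434, 0.001], [-0.434, 0.901, 0.0], [-0.001, -0.0, -1.0]]
wrist_force: [-0.7, 0.4, 0.7]
gripper_width: 0.703
t 3.17 pos [0.5    0.0998 0.0914] q [ 0.197  0.317 -0.307  0.946 -0.    -0.252] w 0.703 F [-0.7  0.4  0.7]
rotvec tool [-0.0004  0.0015  0.0042]
shift now-axes [0.0003 0.0003 0.0004] after-turn axes [0.0003 0.0003 0.0004]
```

View pics/s3c.png

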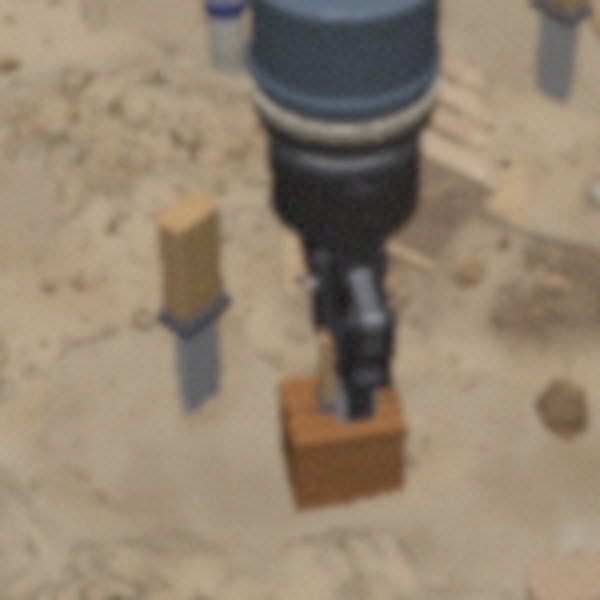

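The fingers straddle the handle just above the rest, at crop (350,380). I close them.

```bash
python3 -m creep '[{"tx":0,"ty":0,"tz":0,"wx":0,"wy":0,"wz":0,"gripper":0.0},{"tx":0,"ty":0,"tz":0,"wx":0,"wy":0,"wz":0,"gripper":0.0},{"tx":0,"ty":0,"tz":0,"wx":0,"wy":0,"wz":0,"gripper":0.0},{"tx":0,"ty":0,"tz":0,"wx":0,"wy":0,"wz":0,"gripper":0.0},{"tx":0,"ty":0,"tz":0,"wx":0,"wy":0,"wz":0,"gripper":0.0},{"tx":0,"ty":0,"tz":0,"wx":0,"wy":0,"wz":0,"gripper":0.0}]'
```

```text
t: 3.98
position: [0.4994, 0.0996, 0.0906]
ee_rot: [[-0.901, -0.434, 0.0], [-0.434, 0.901, -0.0], [-0.0, -0.0, -1.0]]
wrist_force: [-0.8, -0.5, 5.0]
gripper_width: 0.156
```

```bash
python3 -m creep '[{"tx":0,"ty":0,"tz":-0.01,"wx":0,"wy":0,"wz":0,"gripper":0.0},{"tx":0,"ty":0,"tz":-0.02,"wx":0,"wy":0,"wz":0,"gripper":0.0},{"tx":0,"ty":0,"tz":-0.025,"wx":0,"wy":0,"wz":0,"gripper":0.0},{"tx":0,"ty":0,"tz":-0.03,"wx":0,"wy":0,"wz":0,"gripper":0.0},{"tx":0,"ty":0,"tz":-0.03,"wx":0,"wy":0,"wz":0,"gripper":0.0},{"tx":0,"ty":0,"tz":-0.025,"wx":0,"wy":0,"wz":0,"gripper":0.0},{"tx":0,"ty":0,"tz":-0.01,"wx":0,"wy":0,"wz":0,"gripper":0.0},{"tx":0,"ty":0,"tz":0,"wx":0,"wy":0,"wz":0,"gripper":0.0}]'
python3 - <<'E'
from h import *
snap('side','side4');crop('side4',170,90,320,240,4,'s4c');snap('wrist','wrist4')
R=Rtool();print(R.round(3))
# approach pose: tip 25mm above mid mouth face
M=np.array([.4901,-.1113,.112]);
for k,h in(('far',.12),('near',.052+.0326+.015)): print(k);delta(M+Rock()[:,2]*h,R)
E
```

```text
t: 4.97
position: [0.4995, 0.0997, 0.2405]
ee_rot: [[-0.901, -0.434, 0.001], [-0.434, 0.901, 0.0], [-0.001, -0.0, -1.0]]
wrist_force: [-0.0, 0.1, -1.0]
gripper_width: 0.159
[[-0.824 -0.235  0.515]
 [-0.199  0.972  0.125]
 [-0.53   0.    -0.848]]
far
t 5.08 pos [0.4989 0.0996 0.2394] q [ 0.197  0.234 -0.03   1.308 -0.    -0.252] w 0.156 F [-0.3  0.1 -1.1]
rotvec tool [ 0.0593 -0.5577  0.2063]
shift now-axes [ 0.1617 -0.1727  0.0258] after-turn axes [ 0.1168 -0.2029 -0.0428]
near
t 5.08 pos [0.4989 0.0996 0.2394] q [ 0.197  0.234 -0.03   1.308 -0.    -0.252] w 0.156 F [-0.3  0.1 -1.1]
rotvec tool [ 0.0593 -0.5577  0.2063]
shift now-axes [ 0.1511 -0.175   0.043 ] after-turn axes [ 0.1168 -0.2029 -0.0224]
```

View pics/s4c.png

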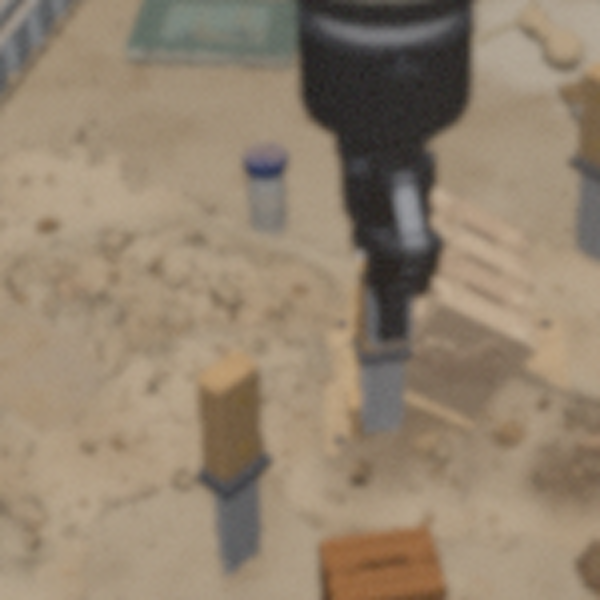

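View pics/wrist4.png

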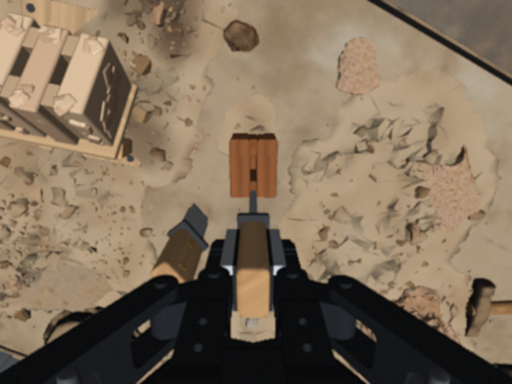

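The blade is held straight. Next: tilt, back off along the tool axis, then move over to the mid parting.

```bash
python3 -m creep '[{"tx":0,"ty":0,"tz":-0.01,"wx":0.015,"wy":-0.14,"wz":0.052,"gripper":0.0},{"tx":0,"ty":0,"tz":-0.01,"wx":0.015,"wy":-0.14,"wz":0.052,"gripper":0.0},{"tx":0,"ty":0,"tz":-0.01,"wx":0.015,"wy":-0.14,"wz":0.052,"gripper":0.0},{"tx":0,"ty":0,"tz":-0.01,"wx":0.015,"wy":-0.138,"wz":0.05,"gripper":0.0},{"tx":0.02,"ty":0,"tz":-0.008,"wx":0,"wy":0,"wz":0,"gripper":0.0},{"tx":0.02,"ty":-0.04,"tz":0,"wx":0,"wy":0,"wz":0,"gripper":0.0},{"tx":0.02,"ty":-0.04,"tz":0,"wx":0,"wy":0,"wz":0,"gripper":0.0},{"tx":0.02,"ty":-0.04,"tz":0,"wx":0,"wy":0,"wz":0,"gripper":0.0},{"tx":0.02,"ty":-0.04,"tz":0,"wx":0,"wy":0,"wz":0,"gripper":0.0},{"tx":0.01,"ty":-0.04,"tz":0,"wx":0,"wy":0,"wz":0,"gripper":0.0},{"tx":0,"ty":0,"tz":0,"wx":0,"wy":0,"wz":0,"gripper":0.0},{"tx":0,"ty":0,"tz":0,"wx":0,"wy":0,"wz":0,"gripper":0.0}]'
python3 - <<'E'
from h import *
R=Rtool();M=np.array([.4901,-.1113,.112])
delta(M+Rock()[:,2]*.12,R)
snap('wrist','wrist5');snap('side','side5');snap('top','top5')
E
```

```text
t: 6.58
position: [0.4432, -0.1197, 0.2266]
ee_rot: [[-0.824, -0.234, 0.516], [-0.199, 0.972, 0.125], [-0.53, 0.0, -0.848]]
wrist_force: [0.3, 1.9, -0.6]
gripper_width: 0.155
t 6.58 pos [ 0.4432 -0.1197  0.2266] q [-0.497 -0.235 -0.681  0.69   0.363 -0.653] w 0.155 F [ 0.3  1.9 -0.6]
rotvec tool [-0.0002  0.0006 -0.0007]
shift now-axes [ 0.0204 -0.0028  0.0024] after-turn axes [ 0.0204 -0.0028  0.0024]
```

View pics/wrist5.png

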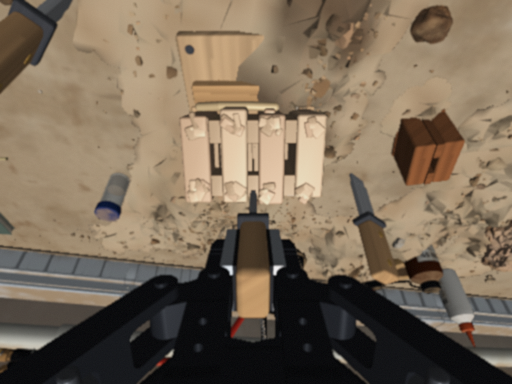

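View pics/side5.png

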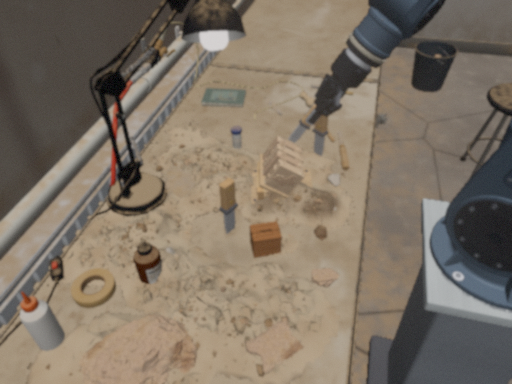

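Run:
```python
from h import *
crop('wrist5',175,95,335,225,5,'w5c')
```

```text
(no output)
```

View pics/w5c.png

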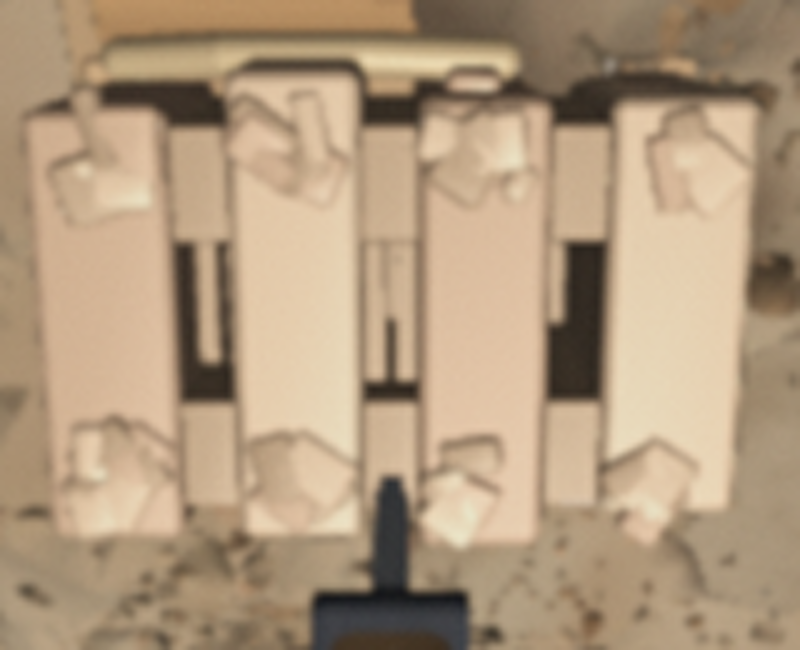

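In this crop the middle parting at (390,310) has lit lips very near its mouth. The one on the image left (-y), at (205,300), has a lit ledge deeper down. The one on the image right (+y), at (577,320), looks dark and deep. That suggests the left parting is the open one, so I will feel it first. Next I measure its mouth and the blade offset.

```bash
cat >> h.py <<'E'
def plane(f,u,v,p0,n):
    c=np.load('pics/'+f+'.npz');o,d=ray(c,u,v);return o+d*((p0-o)@n)/(d@n)
E
python3 - <<'E'
from h import *
s=manip.state();R=np.array(s['ee_rot']);p=np.array(s['position'])
# depth plane of face from wrist5
pts=np.array([pt('wrist5',u,v) for v in range(145,176,2) for u in list(range(190,208))+list(range(227,244))+list(range(264,281))+list(range(302,318))])
m=np.median(pts,axis=0);q=pts[np.abs((pts-m)@R[:,2])<.006];m=q.mean(0);n=np.linalg.svd(q-m)[2][2];n*=np.sign(n[2])
print(len(pts),len(q),'face',m,n,'lean',np.degrees(np.arccos(n[2])),'yaw',np.degrees(np.arctan2(-n[1],-n[0])),'normal dist TCP',(p-m)@n)
n=Rock()[:,2]
C=[]
for nm,x0,x1,y0,y1 in(('left',547,607,243,400),('mid',361,419,241,400),('right',174,235,243,400)):
  L=[plane('wrist5',175+x/5-.4,95+y/5-.4,m,n) for x,y in((x0,y0),(x1,y0),(x1,y1),(x0,y1))];L=np.array(L)
  print(nm,L.mean(0).round(4),'size',np.linalg.norm(L[1]-L[0]).round(4),np.linalg.norm(L[3]-L[0]).round(4),'in tool',(R.T@(L.mean(0)-p)).round(4));C.append(L.mean(0))
d=C[0]-C[2];print('yaw y',np.degrees(np.arctan2(d[1],d[0]))-90,np.linalg.norm(d))
for P in ([0,0,.0846],[.010,0,.0846],[-.010,0,.0846],[0,0,.0326],[.014,.009,.0326],[.014,-.009,.0326],[-.011,0,.0426]):
  x=proj('wrist5',p+R@np.array(P))[0];print(P,((x-[175,95]+.4)*5).round(0))
E
```

```text
1088 0 face [nan nan nan] [0. 0. 1.] lean 0.0 yaw -180.0 normal dist TCP nan
left [nan nan nan] size nan nan in tool [nan nan nan]
mid [nan nan nan] size nan nan in tool [nan nan nan]
right [nan nan nan] size nan nan in tool [nan nan nan]
yaw y nan nan
[0, 0, 0.0846] [395. 532.]
[0.01, 0, 0.0846] [395. 468.]
[-0.01, 0, 0.0846] [395. 595.]
[0, 0, 0.0326] [396. 689.]
[0.014, 0.009, 0.0326] [476. 577.]
[0.014, -0.009, 0.0326] [317. 577.]
[-0.011, 0, 0.0426] [396. 733.]
  return _methods._mean(a, axis=axis, dtype=dtype,
  ret = ret.dtype.type(ret / rcount)
<stdin>:5: RuntimeWarning: Mean of empty slice.
  ret = um.true_divide(
```

```bash
python3 - <<'E' 2>/dev/null
from h import *
s=manip.state();R=np.array(s['ee_rot']);p=np.array(s['position'])
pts=np.array([pt('wrist5',u,v) for v in range(145,176,2) for u in list(range(190,208))+list(range(227,244))+list(range(264,281))+list(range(302,318))])
pts=pts[~np.isnan(pts).any(1)]
m=np.median(pts,axis=0);q=pts[np.abs((pts-m)@R[:,2])<.006];m=q.mean(0);n=np.linalg.svd(q-m)[2][2];n*=np.sign(n[2])
print(len(pts),len(q),'face',m,n,'lean',np.degrees(np.arccos(n[2])),'yaw',np.degrees(np.arctan2(-n[1],-n[0])),'normal dist TCP',(p-m)@n)
n=Rock()[:,2];C=[]
for mm,tag in((m,'depth'),(np.array([.4901,-.1113,.112]),'given z')):
 for nm,x0,x1,y0,y1 in(('left',547,607,243,400),('mid',361,419,241,400),('right',174,235,243,400)):
  L=np.array([plane('wrist5',175+x/5-.4,95+y/5-.4,mm,n) for x,y in((x0,y0),(x1,y0),(x1,y1),(x0,y1))])
  print(tag,nm,L.mean(0).round(4),'size',np.linalg.norm(L[1]-L[0]).round(4),np.linalg.norm(L[3]-L[0]).round(4),'in tool',(R.T@(L.mean(0)-p)).round(4));C.append(L.mean(0))
 d=C[-3]-C[-1];print('yaw y',np.degrees(np.arctan2(d[1],d[0]))-90,np.linalg.norm(d))
E
```

```text
1080 1080 face [ 0.48702625 -0.10989631  0.11318084] [-0.51575214 -0.12571937  0.84746349] lean 32.06315265422697 yaw 13.699218604017014 normal dist TCP 0.12030145114813096
depth left [ 0.479  -0.0793  0.1128] size 0.0098 0.0266 in tool [0.0238 0.0303 0.1203]
depth mid [ 0.4861 -0.1096  0.1127] size 0.0095 0.027 in tool [ 0.024  -0.0008  0.1203]
depth right [ 0.4935 -0.1395  0.1128] size 0.01 0.0267 in tool [ 0.0239 -0.0316  0.1203]
yaw y 13.60869709573555 0.06192746286770317
given z left [ 0.4806 -0.0786  0.111 ] size 0.0099 0.0269 in tool [0.0233 0.0306 0.1227]
given z mid [ 0.4878 -0.1092  0.1109] size 0.0096 0.0272 in tool [ 0.0235 -0.0008  0.1227]
given z right [ 0.4953 -0.1394  0.111 ] size 0.0101 0.0269 in tool [ 0.0234 -0.0319  0.1227]
yaw y 13.60869709573555 0.06253274745929631
```

Angles agree (lean 32.06°, yaw 13.6–13.7°). The blade appears about (-1.5, -0.7) mm off the tool axis, so I shift to the left parting by tx 0.025, ty 0.031 and stop with the tip about 9 mm off the face.

```bash
python3 -m creep '[{"tx":0.012,"ty":0.015,"tz":0,"wx":0,"wy":0,"wz":0,"gripper":0.0},{"tx":0.013,"ty":0.016,"tz":0,"wx":0,"wy":0,"wz":0,"gripper":0.0},{"tx":0,"ty":0,"tz":0.014,"wx":0,"wy":0,"wz":0,"gripper":0.0},{"tx":0,"ty":0,"tz":0.013,"wx":0,"wy":0,"wz":0,"gripper":0.0},{"tx":0,"ty":0,"tz":0,"wx":0,"wy":0,"wz":0,"gripper":0.0},{"tx":0,"ty":0,"tz":0,"wx":0,"wy":0,"wz":0,"gripper":0.0}]'
python3 - <<'E'
from h import *
delta([0,0,0],Rtool())
snap('wrist','wrist6');snap('side','side6');snap('top','top6')
crop('wrist6',180,110,300,230,6,'w6c');crop('side6',240,90,340,210,5,'s6c');crop('top6',230,160,350,260,5,'t6c')
E
```

```text
t: 7.48
position: [0.4297, -0.0911, 0.1917]
ee_rot: [[-0.823, -0.236, 0.517], [-0.2, 0.972, 0.125], [-0.532, -0.001, -0.847]]
wrist_force: [-0.3, -0.0, -0.1]
gripper_width: 0.158
t 7.47 pos [ 0.4297 -0.0911  0.1917] q [-0.436 -0.272 -0.802  0.584  0.337 -0.595] w 0.158 F [-0.3 -0.  -0.1]
rotvec tool [-0.0005  0.0019  0.0014]
shift now-axes [ 0.4373  0.1902 -0.0484] after-turn axes [ 0.4376  0.1896 -0.0474]
```

View pics/w6c.png

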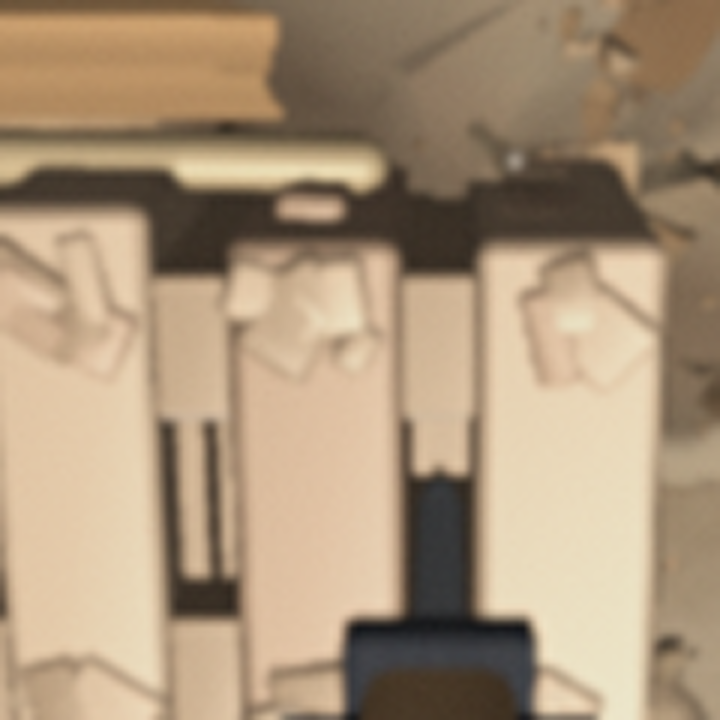

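View pics/s6c.png

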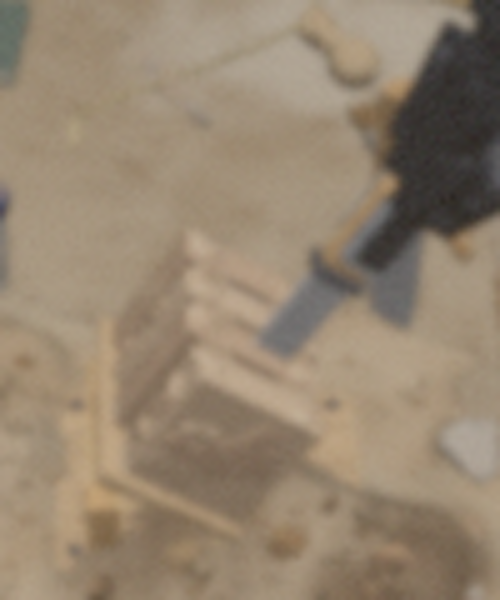

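```bash
python3 - <<'E' 2>/dev/null
from h import *
s=manip.state();R=np.array(s['ee_rot']);p=np.array(s['position'])
f=lambda x,y:(180+x/6-.42,110+y/6-.42)
n=-R[:,2]
for zz in(.0925,.094,.0955):
 m=p+R@np.array([0,0,zz])
 for nm,x0,x1,y0,y1 in(('left',404,477,418,617),('mid',160,240,418,617)):
  L=np.array([plane('wrist6',*f(x,y),m,n) for x,y in((x0,y0),(x1,y0),(x1,y1),(x0,y1))])
  print(nm,'size',np.linalg.norm(L[1]-L[0]).round(4),np.linalg.norm(L[3]-L[0]).round(4),'in tool',(R.T@(L.mean(0)-p)).round(4))
for P in ([.01,0,.0846],[.011,0,.0746],[.014,.009,.0326],[.014,-.009,.0326]):
  x=proj('wrist6',p+R@np.array(P))[0];print(P,((x-[180,110]+.42)*6).round(0))
c=np.load('pics/wrist6.npz');print(c['mtx'])
crop('wrist6',225,170,275,235,10,'w6d')
for u,v in((180+190/6,110+500/6),(180+320/6,110+500/6),(180+440/6,110+440/6),(180+440/6,110+500/6),(180+440/6,110+560/6)):
  print(u,v,(R.T@(pt('wrist6',u,v)-p)).round(4))
E
```

```text
left size 0.0092 0.027 in tool [0.0001 0.0006 0.0925]
mid size 0.0101 0.027 in tool [ 0.0001 -0.0302  0.0925]
left size 0.0092 0.0272 in tool [-0.0004  0.0006  0.094 ]
mid size 0.0101 0.0272 in tool [-0.0005 -0.0304  0.094 ]
left size 0.0093 0.0273 in tool [-0.001   0.0006  0.0955]
mid size 0.0102 0.0274 in tool [-0.001  -0.0306  0.0955]
[0.01, 0, 0.0846] [436. 464.]
[0.011, 0, 0.0746] [436. 482.]
[0.014, 0.009, 0.0326] [531. 593.]
[0.014, -0.009, 0.0326] [340. 592.]
[[302.78943952   0.         252.56809522]
 [  0.         302.78943952 186.39832251]
 [  0.           0.           1.        ]]
211.66666666666666 193.33333333333331 [-0.0037 -0.0335  0.1101]
233.33333333333334 193.33333333333331 [ 0.0019 -0.0145  0.0938]
253.33333333333331 183.33333333333331 [-0.0105  0.0011  0.1605]
253.33333333333331 193.33333333333331 [0.0096 0.0008 0.0714]
253.33333333333331 203.33333333333331 [0.0089 0.0007 0.0538]
```

View pics/w6d.png

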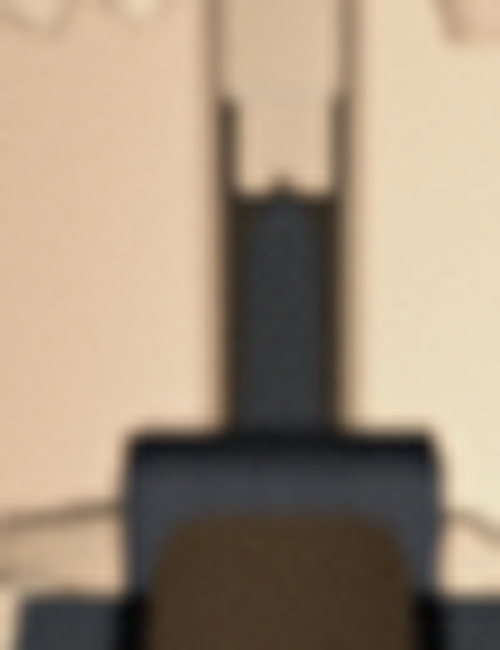

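View pics/t6c.png

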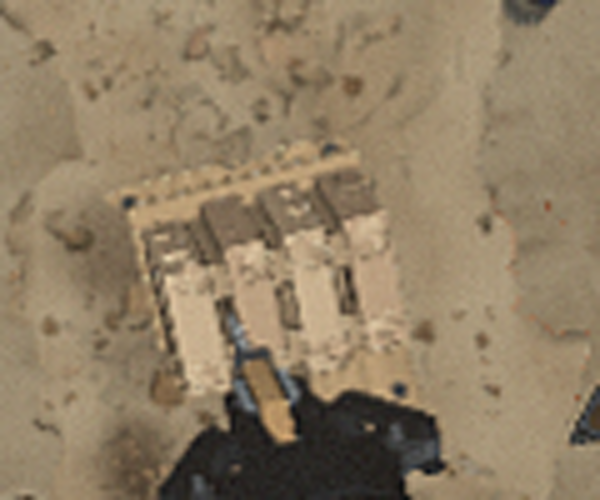

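The depth reading inside the left parting bottoms out about 66 mm below the face. In the mid it is 16 mm. The blade needs about 1.7 mm more in tool +x to be centred; y is centred. I insert gently.

```bash
python3 -m creep '[{"tx":0.0017,"ty":0,"tz":0,"wx":0,"wy":0,"wz":0,"gripper":0.0},{"tx":0,"ty":0,"tz":0.003,"wx":0,"wy":0,"wz":0,"gripper":0.0},{"tx":0,"ty":0,"tz":0.003,"wx":0,"wy":0,"wz":0,"gripper":0.0},{"tx":0,"ty":0,"tz":0.003,"wx":0,"wy":0,"wz":0,"gripper":0.0},{"tx":0,"ty":0,"tz":0.002,"wx":0,"wy":0,"wz":0,"gripper":0.0},{"tx":0,"ty":0,"tz":0.002,"wx":0,"wy":0,"wz":0,"gripper":0.0}]'
python3 -m creep '[{"tx":0,"ty":0,"tz":0.002,"wx":0,"wy":0,"wz":0,"gripper":0.0},{"tx":0,"ty":0,"tz":0.002,"wx":0,"wy":0,"wz":0,"gripper":0.0},{"tx":0,"ty":0,"tz":0,"wx":0,"wy":0,"wz":0,"gripper":0.0}]'
```

```text
t: 8.38
position: [0.4351, -0.0902, 0.1792]
ee_rot: [[-0.823, -0.235, 0.517], [-0.2, 0.972, 0.124], [-0.531, -0.001, -0.847]]
wrist_force: [0.2, -0.4, -1.3]
gripper_width: 0.157
t: 8.75
position: [0.4371, -0.0897, 0.1758]
ee_rot: [[-0.823, -0.235, 0.516], [-0.2, 0.972, 0.124], [-0.531, -0.001, -0.847]]
wrist_force: [-0.6, 0.2, -0.7]
gripper_width: 0.16
```

Run:
```python
from h import *
s=manip.state();p=np.array(s['position'])-[.4297,-.0911,.1917];print('advance tool',(Rtool().T@p).round(4))
print(s['wrist_torque'])
snap('wrist','wrist7');crop('wrist7',200,130,300,230,6,'w7c')
```

```text
advance tool [ 0.002  -0.0003  0.0175]
[-0.1140198   0.59200807  0.05289182]
```

View pics/w7c.png

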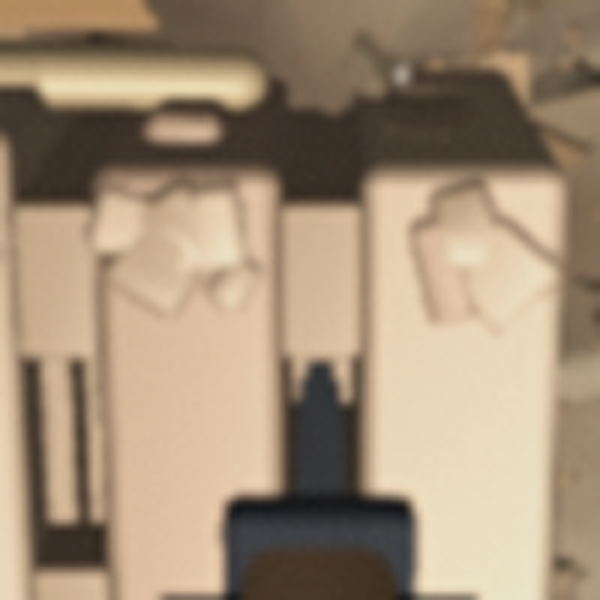

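```bash
python3 - <<'E' 2>/dev/null
from h import *
s=manip.state();R=np.array(s['ee_rot']);p=np.array(s['position']);n=-R[:,2]
c=np.load('pics/wrist7.npz');print('cam in tool',R.T@(c['origin']-p),'axis',R.T@c['rotation'][:,2])
f=lambda x,y:(200+x/6-.42,130+y/6-.42)
g=lambda x,y,z:(R.T@(plane('wrist7',*f(x,y),p+R@np.array([0,0,z]),n)-p)).round(4)
for zf in(.0745,.0763,.078):
  print(zf,'mouth edge',g(322,358,zf),'L',g(283,358,zf),'R',g(362,358,zf),'mid other end',g(65,567,zf),'mid near end',g(65,358,zf))
print('tip edge',g(322,360,.0846),'shoulder corners',g(228,503,.0326),g(412,503,.0326))
for u,v in((190,250),(460,400),(60,450)): print((R.T@(pt('wrist7',*f(u,v))-p)).round(4))
E
```

```text
cam in tool [ 7.76565942e-02 -1.14407442e-04 -1.26529336e-01] axis [-3.03577745e-01 -1.99797312e-04  9.52806650e-01]
0.0745 mouth edge [0.0115 0.0003 0.0745] L [ 0.0115 -0.0042  0.0745] R [0.0115 0.005  0.0745] mid other end [-0.0151 -0.0307  0.0745] mid near end [ 0.0115 -0.0296  0.0745]
0.0763 mouth edge [0.0109 0.0003 0.0763] L [ 0.0109 -0.0043  0.0763] R [0.0109 0.005  0.0763] mid other end [-0.016  -0.031   0.0763] mid near end [ 0.0109 -0.0299  0.0763]
0.078 mouth edge [0.0104 0.0003 0.078 ] L [ 0.0104 -0.0043  0.078 ] R [0.0104 0.0051 0.078 ] mid other end [-0.0168 -0.0313  0.078 ] mid near end [ 0.0103 -0.0301  0.078 ]
tip edge [0.0079 0.0003 0.0846] shoulder corners [ 0.0108 -0.0086  0.0326] [0.0109 0.0088 0.0326]
[ 0.0244 -0.0148  0.075 ]
[0.0052 0.0168 0.0776]
[-0.0069 -0.0334  0.0923]
```

The blade is inside and centred: the slot centre is at x = -2.6 mm, the blade between -2.1 and -3.2 mm. There is no force on it. I continue at 24 mm/s.

```bash
python3 -m creep '[{"tx":0,"ty":0,"tz":0.003,"wx":0,"wy":0,"wz":0,"gripper":0.0},{"tx":0,"ty":0,"tz":0.003,"wx":0,"wy":0,"wz":0,"gripper":0.0},{"tx":0,"ty":0,"tz":0.002,"wx":0,"wy":0,"wz":0,"gripper":0.0},{"tx":0,"ty":0,"tz":0.002,"wx":0,"wy":0,"wz":0,"gripper":0.0}]'
python3 -m creep '[{"tx":0,"ty":0,"tz":0.003,"wx":0,"wy":0,"wz":0,"gripper":0.0},{"tx":0,"ty":0,"tz":0.003,"wx":0,"wy":0,"wz":0,"gripper":0.0},{"tx":0,"ty":0,"tz":0.002,"wx":0,"wy":0,"wz":0,"gripper":0.0},{"tx":0,"ty":0,"tz":0.002,"wx":0,"wy":0,"wz":0,"gripper":0.0}]'
```

```text
t: 9.3
position: [0.4424, -0.0885, 0.1673]
ee_rot: [[-0.823, -0.235, 0.517], [-0.2, 0.972, 0.124], [-0.531, -0.001, -0.847]]
wrist_force: [-0.1, 1.2, -1.9]
gripper_width: 0.151
t: 9.8
position: [0.4476, -0.0872, 0.1589]
ee_rot: [[-0.823, -0.235, 0.517], [-0.2, 0.972, 0.124], [-0.531, -0.001, -0.847]]
wrist_force: [-0.8, -0.6, -1.4]
gripper_width: 0.159
```

```bash
python3 -m creep '[{"tx":0,"ty":0,"tz":0.002,"wx":0,"wy":0,"wz":0,"gripper":0.0},{"tx":0,"ty":0,"tz":0.002,"wx":0,"wy":0,"wz":0,"gripper":0.0},{"tx":0,"ty":0,"tz":0.002,"wx":0,"wy":0,"wz":0,"gripper":0.0}]'
python3 -m creep '[{"tx":0,"ty":0,"tz":0.002,"wx":0,"wy":0,"wz":0,"gripper":0.0},{"tx":0,"ty":0,"tz":0.002,"wx":0,"wy":0,"wz":0,"gripper":0.0},{"tx":0,"ty":0,"tz":0.002,"wx":0,"wy":0,"wz":0,"gripper":0.0}]'
```

```text
t: 10.18
position: [0.4506, -0.0865, 0.1539]
ee_rot: [[-0.823, -0.235, 0.517], [-0.2, 0.972, 0.124], [-0.531, -0.001, -0.847]]
wrist_force: [-0.4, 0.1, -0.6]
gripper_width: 0.155
t: 10.55
position: [0.4537, -0.0858, 0.1487]
ee_rot: [[-0.823, -0.235, 0.517], [-0.2, 0.972, 0.124], [-0.531, -0.001, -0.847]]
wrist_force: [-0.0, 0.2, -0.9]
gripper_width: 0.16
```

Past 29 mm with no resistance, so this is the open parting.

```bash
python3 -m creep '[{"tx":0,"ty":0,"tz":0.002,"wx":0,"wy":0,"wz":0,"gripper":0.0},{"tx":0,"ty":0,"tz":0.002,"wx":0,"wy":0,"wz":0,"gripper":0.0},{"tx":0,"ty":0,"tz":0.002,"wx":0,"wy":0,"wz":0,"gripper":0.0},{"tx":0,"ty":0,"tz":0.001,"wx":0,"wy":0,"wz":0,"gripper":0.0},{"tx":0,"ty":0,"tz":0,"wx":0,"wy":0,"wz":0,"gripper":0.0}]'
python3 - <<'E'
from h import *
s=manip.state();p=np.array(s['position'])-[.4297,-.0911,.1917];print('advance tool',(Rtool().T@p).round(4))
snap('side','side8');snap('wrist','wrist8');crop('side8',240,90,340,210,5,'s8c');crop('wrist8',200,130,300,230,6,'w8c')
E
```

```text
t: 11.18
position: [0.4573, -0.0849, 0.1429]
ee_rot: [[-0.823, -0.235, 0.517], [-0.2, 0.972, 0.124], [-0.531, -0.001, -0.847]]
wrist_force: [-0.5, -0.4, -1.5]
gripper_width: 0.155
advance tool [ 0.0019 -0.0004  0.0564]
```

View pics/s8c.png

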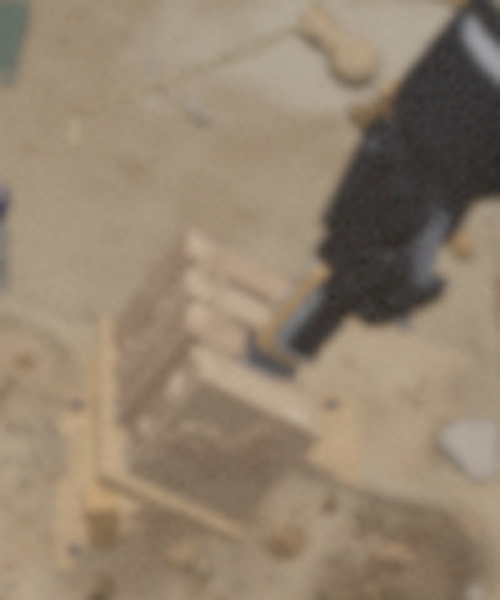

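View pics/w8c.png

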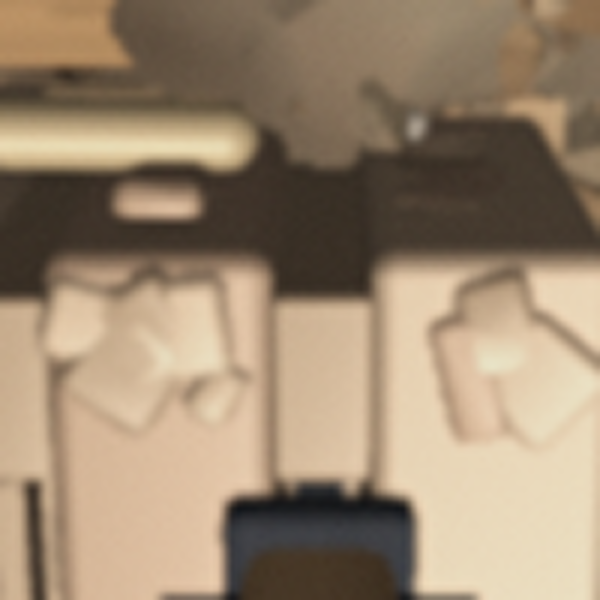

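The shoulder is about 5 mm from the face. I close the gap in 1 mm steps.

```bash
Z='"wx":0,"wy":0,"wz":0,"gripper":0.0'; python3 -m creep '[{"tx":0,"ty":0,"tz":0.001,"wx":0,"wy":0,"wz":0,"gripper":0.0},{"tx":0,"ty":0,"tz":0.001,"wx":0,"wy":0,"wz":0,"gripper":0.0},{"tx":0,"ty":0,"tz":0,"wx":0,"wy":0,"wz":0,"gripper":0.0}]'
python3 -m creep '[{"tx":0,"ty":0,"tz":0.001,"wx":0,"wy":0,"wz":0,"gripper":0.0},{"tx":0,"ty":0,"tz":0,"wx":0,"wy":0,"wz":0,"gripper":0.0}]'
python3 -m creep '[{"tx":0,"ty":0,"tz":0.001,"wx":0,"wy":0,"wz":0,"gripper":0.0},{"tx":0,"ty":0,"tz":0,"wx":0,"wy":0,"wz":0,"gripper":0.0}]'
```

```text
t: 11.65
position: [0.4583, -0.0846, 0.1411]
ee_rot: [[-0.823, -0.235, 0.517], [-0.2, 0.972, 0.124], [-0.531, -0.001, -0.847]]
wrist_force: [-0.8, 0.2, -0.2]
gripper_width: 0.156
t: 11.9
position: [0.4588, -0.0845, 0.1403]
ee_rot: [[-0.823, -0.235, 0.517], [-0.2, 0.972, 0.124], [-0.531, -0.001, -0.847]]
wrist_force: [-0.0, 0.2, -1.6]
gripper_width: 0.155
t: 12.15
position: [0.4594, -0.0844, 0.1395]
ee_rot: [[-0.823, -0.235, 0.517], [-0.2, 0.972, 0.124], [-0.531, -0.001, -0.847]]
wrist_force: [0.5, -0.1, -1.6]
gripper_width: 0.153
```

```bash
python3 -m creep '[{"tx":0,"ty":0,"tz":0.001,"wx":0,"wy":0,"wz":0,"gripper":0.0},{"tx":0,"ty":0,"tz":0,"wx":0,"wy":0,"wz":0,"gripper":0.0}]'
python3 - <<'E'
from h import *
snap('wrist','wrist9');crop('wrist9',200,130,300,230,6,'w9c');snap('side','side9');crop('side9',270,130,310,180,12,'s9c')
E
```

```text
t: 12.4
position: [0.4599, -0.0842, 0.1386]
ee_rot: [[-0.823, -0.235, 0.517], [-0.2, 0.972, 0.124], [-0.531, -0.001, -0.847]]
wrist_force: [0.7, 0.6, -0.8]
gripper_width: 0.152
```

View pics/w9c.png

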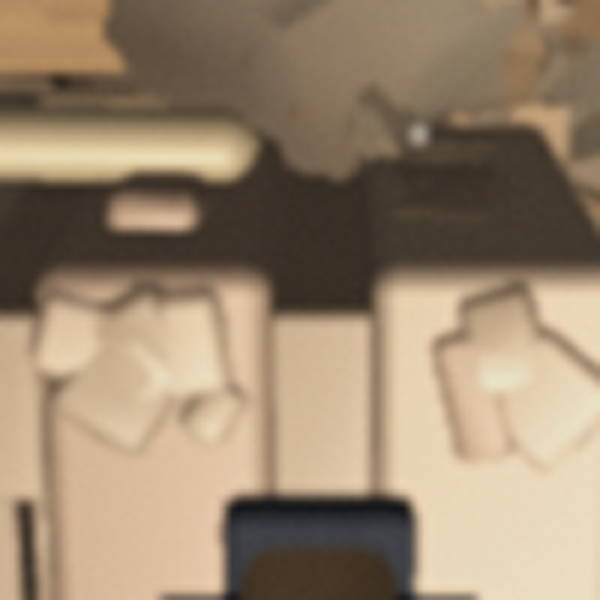

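View pics/s9c.png

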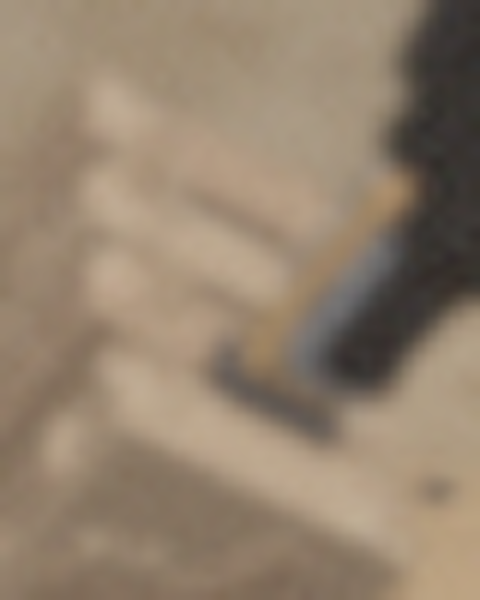

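Nearly touching. One step at a time until I feel contact.

```bash
python3 -m creep '[{"tx":0,"ty":0,"tz":0.0007,"wx":0,"wy":0,"wz":0,"gripper":0.0},{"tx":0,"ty":0,"tz":0,"wx":0,"wy":0,"wz":0,"gripper":0.0}]' | grep -E "pos|force"
python3 -m creep '[{"tx":0,"ty":0,"tz":0.0007,"wx":0,"wy":0,"wz":0,"gripper":0.0},{"tx":0,"ty":0,"tz":0,"wx":0,"wy":0,"wz":0,"gripper":0.0}]'| grep -E "pos|force"
```

```text
position: [0.4602, -0.0842, 0.138]
wrist_force: [0.1, 0.3, -0.7]
position: [0.4604, -0.0842, 0.138]
wrist_force: [-20.2, -2.1, 20.9]
```

Firm contact at about 29 N, with no further travel: the shoulder is seated. I hold, ease off, then release.

```bash
python3 -m creep '[{"tx":0,"ty":0,"tz":-0.0004,"wx":0,"wy":0,"wz":0,"gripper":0.0},{"tx":0,"ty":0,"tz":0,"wx":0,"wy":0,"wz":0,"gripper":0.0},{"tx":0,"ty":0,"tz":0,"wx":0,"wy":0,"wz":0,"gripper":0.0}]' | grep -E "pos|force"
python3 -m creep '[{"tx":0,"ty":0,"tz":0,"wx":0,"wy":0,"wz":0,"gripper":0.03},{"tx":0,"ty":0,"tz":0,"wx":0,"wy":0,"wz":0,"gripper":0.04},{"tx":0,"ty":0,"tz":0,"wx":0,"wy":0,"wz":0,"gripper":0.04},{"tx":0,"ty":0,"tz":0,"wx":0,"wy":0,"wz":0,"gripper":0.04}]'
python3 - <<'E'
from h import *
snap('wrist','wrist10');snap('side','side10');crop('side10',270,130,310,180,12,'s10c')
E
```

```text
position: [0.4604, -0.0842, 0.138]
wrist_force: [-8.4, -0.1, 8.4]
t: 13.88
position: [0.4604, -0.0842, 0.1378]
ee_rot: [[-0.823, -0.235, 0.517], [-0.2, 0.972, 0.124], [-0.531, -0.001, -0.847]]
wrist_force: [-0.1, 0.3, -0.3]
gripper_width: 0.472
```

View pics/wrist10.png

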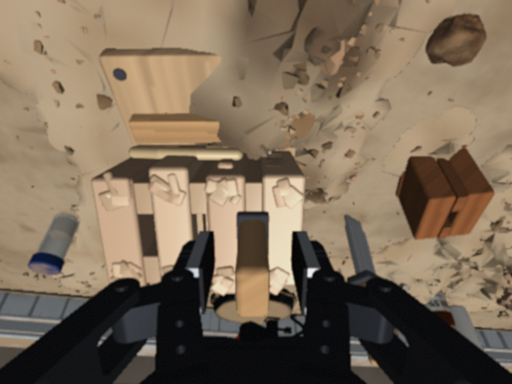

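View pics/s10c.png

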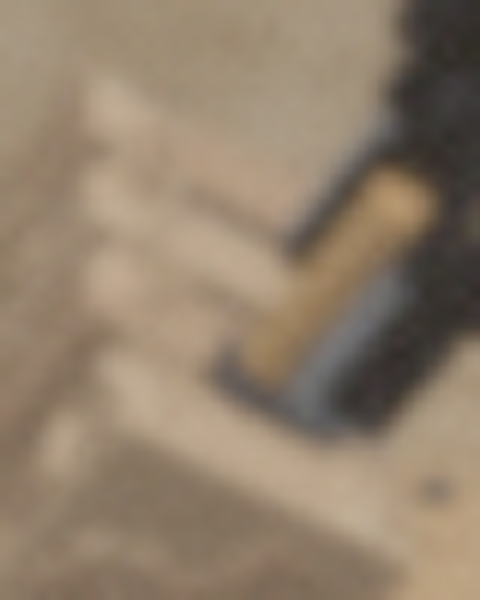

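The fingers are open and clear of the handle, and the blade stays in. I withdraw straight back.

```bash
python3 -m creep '[{"tx":0,"ty":0,"tz":-0.01,"wx":0,"wy":0,"wz":0,"gripper":0.04},{"tx":0,"ty":0,"tz":-0.02,"wx":0,"wy":0,"wz":0,"gripper":0.04},{"tx":0,"ty":0,"tz":-0.025,"wx":0,"wy":0,"wz":0,"gripper":0.04},{"tx":0,"ty":0,"tz":-0.025,"wx":0,"wy":0,"wz":0,"gripper":0.04},{"tx":0,"ty":0,"tz":-0.02,"wx":0,"wy":0,"wz":0,"gripper":0.04},{"tx":0,"ty":0,"tz":0,"wx":0,"wy":0,"wz":0,"gripper":0.04},{"tx":0,"ty":0,"tz":0,"wx":0,"wy":0,"wz":0,"gripper":0.04}]'
python3 - <<'E'
from h import *
snap('wrist','wrist11');snap('side','side11');crop('side11',200,90,340,250,4,'s11c');crop('wrist11',170,110,320,270,5,'w11c')
E
```

```text
t: 14.85
position: [0.4087, -0.0965, 0.2221]
ee_rot: [[-0.823, -0.235, 0.517], [-0.199, 0.972, 0.124], [-0.531, -0.001, -0.847]]
wrist_force: [0.2, -0.1, -0.8]
gripper_width: 0.467
```

View pics/w11c.png

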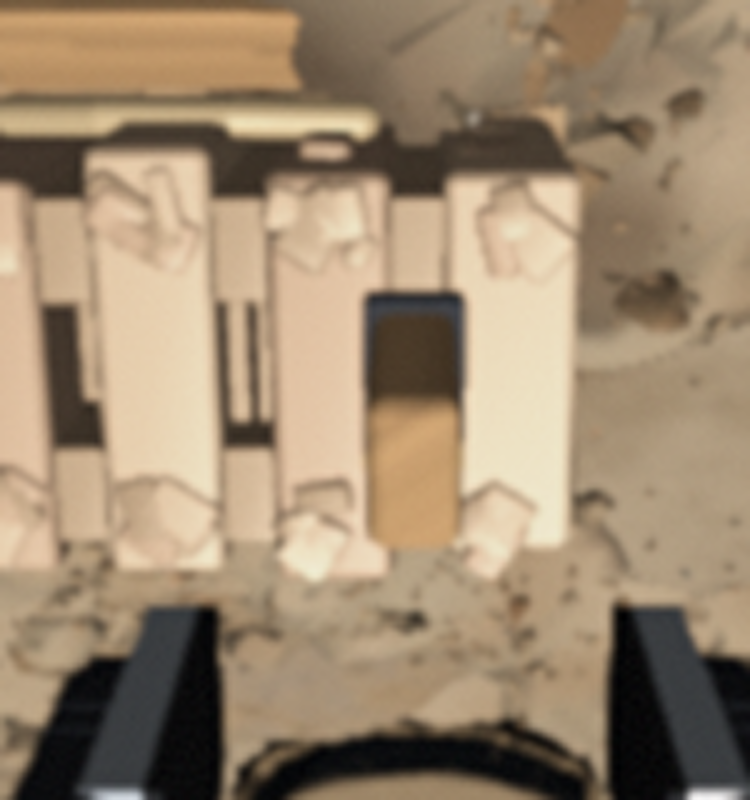

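View pics/s11c.png

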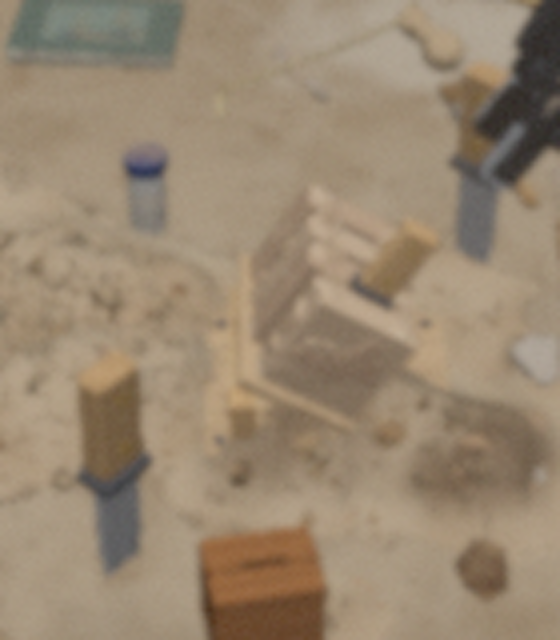

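The blade is seated in the left parting. Its shoulder covers the mouth at wrist crop (365–463, 297), square to the face, with the gripper well clear. The bystanders in view have not moved. I hand in.

```bash
python3 -c "
from bench import manip
s=manip.state();print(s['t'],s['wrist_force']);print(manip.sign_off())"
```

```text
14.95 [-0.09135692  0.88360063  0.69604965]
the job is handed in; nothing more can be done
None
```

The blade is fully home in the left (+y) parting. I released it, backed the gripper off about 100 mm, and handed the job in at about 15 s.

- **Which parting:** The wrist camera showed the middle parting pinched about 16 mm down. The left one read about 66 mm deep, and the right one had a ledge further in. I slid the blade only into the left parting, at 24 mm/s or less, so the other two were never felt with the blade.
- **Insertion:** It went past both pinch depths with no force above sensor noise. The shoulder then met the face at about 29 N, and travel stopped there.
- **Last checks:** The final pictures show the blade square in the rock, with its shoulder covering the mouth. The gripper touched nothing, and the bystanders and look-alikes in view had not moved. The bottle was outside the last crops, but the arm never went near it.
- **Disagreement:** The top and wrist cameras differed by 2–4 mm on where the mouths are. I aligned the blade to the mouth using the wrist camera alone.

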